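# Slide a loaded drying board onto the rail pair with headroom

## Robot

A 7-joint arm with a two-finger parallel gripper is mounted at the origin on a cart in front of the work surface, level with it; the furniture and walls round the work are solid. World frame = base frame: x ahead of the robot, y to its left, z up, the work surface at z = 0. Lengths are in m, angles in rad, forces in N, time in s.
With the tool pointing down it reaches from about 0.4 to 0.9 m from the base axis. Payload 5.5 kg.
Tool frame: the origin (TCP) lies midway between the tips of the shut fingers; the grasp point (between the pads) lies 19 mm behind it (manip.grip_depth is the distance from the TCP to the grasp point, in m); z points along the fingers, y is the line along which they close (so a half turn about z gives the same grasp; the last joint's range is limited). The gripper opens to 92 mm and grips with 3 to 60 N. Pads are 19 mm wide; open, the fingers measure 130 mm over their backs; the gripper's body (75 mm by 190 mm) begins 47 mm behind the grasp point.
Start: joints at [1.4, 0.501, -0.427, 1.55, 0.221, 1.138, -0.21], TCP at [0.273, -0.59, 0.227] pointing down, gripper open.
Joint ranges: [-2.88, 2.88], [-0.31, 2.03], [-1.54, 1.56], [0.2, 2.42], [-1.41, 4.55], [0.19, 2.02], [-2.57, 2.57]. Speed limits (rad/s): [2.57, 2.57, 3.14, 3.14, 3.14, 3.14, 3.14].

## Interface

Orientations are given as a unit quaternion [x, y, z, w].
In Python, from bench import manip, effector, viewer gives the robot as it stands. Calls block until the motion is done:
- manip.move_pose(position, orientation): joint-space move of the TCP to a pose.
- manip.servo_line(position, ori=None, vel=0.15): straight line of the TCP; ori=None keeps the orientation; vel is the mean speed in m/s.
- manip.movej(angles): joint-space move.
- effector.open_jaws() and effector.close(f_grip=None): open the fingers fully, or close them until they stop; f_grip is the grip in N (None keeps the last).
- manip.sleep(seconds).
- manip.solve_ik(position, orientation): joint angles nearest the present ones, or None.
- viewer.get_image(name): name is "scene" or "top" or "wrist"; returns the picture (384x512x3 uint8, red, green, blue); there is no depth.
- viewer.get_calibration(name): a dict with "vfov" (degrees; the focal length in pixels is half the picture's height over the tangent of half this angle, whatever the lens; pixels are square), "cx", "cy" (the principal point, pixels), "eye" and "attitude" of the camera in the world. Camera axes: x right, y down, z forward; pixel columns grow to the right and rows downward; lengths in m; the calibration is good to about 2 mm. A picture is of the moment at which its call begins: read the wrist's pose just before it. get_calibration takes no time and is no camera call; for the wrist camera it gives the pose at the moment of the call.
A pose or a line that the arm cannot do raises manip.PlanningError and nothing moves.
- manip.hand_in(): hands the job in; it is judged then, once.
Readings, each from a call of its own:
- manip.current_clock(): time.
- manip.current_q(): joint angles.
- manip.current_joint_velocities(): joint speeds.
- manip.current_tau(): joint torques, N m.
- manip.current_tool_pos(): TCP position.
- manip.current_tcp_rot(): TCP orientation.
- manip.current_force(): force on the tool from outside, world axes, zero at the start.
- manip.current_wrist_torque(): the same for the moment, N m.
- manip.current_finger_gap(): finger opening in m.
- manip.current_gripper_force(): force on a finger pad.
Only numpy, scipy, OpenCV 4.12 (cv2) and the standard library are available. Lean on these libraries where they do the work, as an engineer would, in place of code of your own. Each camera call takes 0.05 s, during which the arm holds its last target. There are 200 camera calls.

## Task

Pick up the plywood board that carries the fresh tall print by its wooden grip, and slide it into the drying rack on the one free rail pair that has the headroom for the print. Its stop is set somewhere different each time, so push gently through the soft spring buffer until the board sits firmly home against the stop, then let go and leave it there; keep the board level, do not ram the rack and leave the other things on the bench where they are.

Things in the scene. Friction and masses are not known exactly. Their poses are not given: they have to be found in the camera images.
- board: Loose plywood board, 0.16 kg, 6 mm thick, 120 (x) by 126 (y) mm, origin at the centre of its underside, z up; its +x edge goes into the rack first. A tongue 40 mm wide, 6 mm thick sticks out of its -x edge, to x = -178 mm. A fresh print 54 x 58 x 52 mm tall is stuck fast on its middle; top 58 mm over the underside.
- board_grip (a point): Grip point on the wooden rib that stands on the board's tongue: rib 50 mm long (x), 12 mm thick (y), top 37 mm over the board's underside. This point is at x = -150 mm of the board, 27 mm over its underside. Axes as the board's; grip across y from above. Held here, the far edge may sag by some millimetres.
- rack: Fixed open metal rack, 150 mm deep (x), 167 wide; place, turn and height differ each time. x runs from the open front to the back, z up; origin mid depth, on the centre line, z reference below the rails. Four rail pairs: ledge tops at z = 30, 65, 100, 180 mm. Pair 2 (65) already holds a board. Roof: underside z = 220, top 226, front edge x = -73 mm.
- back_stop: Stop bracket at the rack's back; origin and axes are the rack's and do not tell the setting. A pad on a light spring (8 mm travel, 0.45 N at most, hardly felt), then a firm stop, clamped at an unmeasured setting: board origin when home is at rack x = 0 to -20 mm. Home = pad pressed back to the firm stop; friction holds the board there.
- rail_pair_1 (a point): Lowest rail pair (rack z = 30 mm): centre line, ledge top, at rack x = -75 mm. Free, but only 35 mm headroom under the board in pair 2.
- rail_pair_3 (a point): Third rail pair from below (rack z = 100 mm): centre line, ledge top, at rack x = -75 mm. Free, 77 mm headroom. All rails are C-channels: ledges 16 mm wide from x = -95 mm, with flared cheeks; webs 132 mm apart from x = -75; a lip 14 mm over the ledge from x = -61, so a board can be set down on the ledge ends first.
- rail_pair_4 (a point): Top rail pair (rack z = 180 mm): centre line, ledge top, at rack x = -75 mm. Free, but only 40 mm headroom under the roof.
- blue_lid: Bystander: loose round blue lid, 76 mm wide, 11 mm high, flat on the bench. Leave it.
- paint_scraper: Bystander: loose paint scraper, 64 x 183 x 16 mm, flat on the bench. Leave it.
- test_print_2: Bystander: loose small ribbed print, 51 mm wide, 40 mm high, on the bench. Leave it.

How it is judged:
By the outcome, as a careful person would: the job done as asked, in the order asked, and still so for the second after the job is handed in, with the robot touching nothing.
It also fails if it takes over 70 s, if anything falls off the work surface, if the arm or the gripper's body presses on something with over 40 N, if the wrist force passes 120 N, or if a joint passes its speed limit or range.

## Working session

There is one attempt and no reset: what is moved stays moved. The work goes in short steps, each a Python script; the robot and the scene stay as the last script left them, time stands still between calls to the robot, and variables do not carry over. Pictures are saved under pics/ and viewed, at most 10 in all, crops included, and the job is handed in when it is done.

```bash
mkdir -p pics; ls; python3 - <<'E'
from bench import manip, effector, viewer
import cv2
for n in ("scene","top","wrist"):
    im=viewer.get_image(n); cv2.imwrite(f"pics/{n}0.png",im[:,:,::-1]); print(n,viewer.get_calibration(n))
print(manip.current_clock(),manip.current_tcp_rot())
E
```

```text
pics
scene {'vfov': 53.95503600659669, 'cx': 259.84459480139697, 'cy': 189.84980340592932, 'eye': array([0.06558397, 0.73820405, 1.00221572]), 'attitude': array([-0.31134286,  0.87797192, -0.34223403,  0.1229097 ])}
top {'vfov': 53.03662318505038, 'cx': 249.53648273710232, 'cy': 197.52283269757953, 'eye': array([0.41136966, 0.13177466, 1.21695342]), 'attitude': array([-0.70076033,  0.7086371 , -0.05215048,  0.06362981])}
wrist {'vfov': 67.74891317648812, 'cx': 256.5749414105361, 'cy': 191.6441028712614, 'eye': array([ 0.3409917 , -0.55701313,  0.38426603]), 'attitude': array([ 0.8344008 , -0.53301313, -0.07669044,  0.11743465])}
0.15 [ 9.76563697e-01  2.15227190e-01 -1.45585368e-04 -7.62059143e-04]
```

View pics/scene0.png

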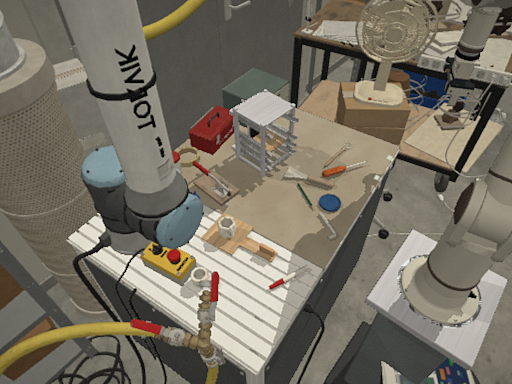

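View pics/top0.png

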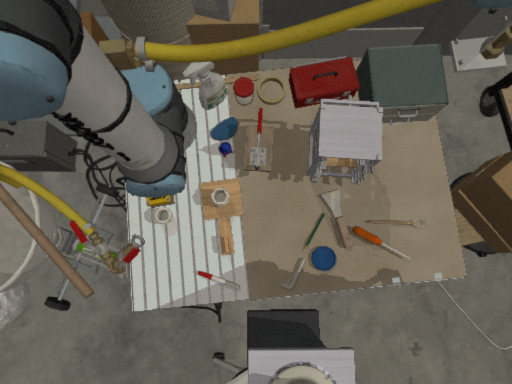

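The scene view shows the board at about (225,238) with its grip toward (262,248), and the rack at (265,130). In the top view the board is at (221,198), its tongue points to (226,250), and the rack roof is at (345,128). I'll enlarge both.

```bash
cat > h.py <<'E'
from bench import manip, effector, viewer
import numpy as np, cv2
from scipy.spatial.transform import Rotation as R
def cam(n):
    c=viewer.get_calibration(n); f=192/np.tan(np.radians(c['vfov'])/2)
    return f,c['cx'],c['cy'],np.array(c['eye']),R.from_quat(c['attitude'])
def ray(c,u,v):
    f,cx,cy,e,r=c; return e,r.apply([(u-cx)/f,(v-cy)/f,1])
def at_z(c,u,v,z):
    e,d=ray(c,u,v); return e+d*(z-e[2])/d[2]
def proj(c,P):
    f,cx,cy,e,r=c; p=r.inv().apply(np.atleast_2d(P)-e); return np.c_[cx+f*p[:,0]/p[:,2],cy+f*p[:,1]/p[:,2]]
E
python3 - <<'E'
from h import *
t=cv2.imread('pics/top0.png'); s=cv2.imread('pics/scene0.png')
def crop(im,x,y,w,h,k): return cv2.resize(im[y:y+h,x:x+w],None,fx=k,fy=k,interpolation=cv2.INTER_CUBIC)
a=np.hstack([crop(t,185,165,75,100,5),crop(t,305,90,85,100,5)])
cv2.imwrite('pics/c1.png',a)
b=np.hstack([crop(s,200,205,80,60,5),crop(s,225,85,80,60,5)])
b=np.hstack([crop(s,195,205,90,95,4.0*1.1),crop(s,225,85,85,95,4.4)])
cv2.imwrite('pics/c2.png',b); print(a.shape,b.shape)
c=cam('top')
for n,u,v in (('body',221,198),('tongue',226,250),('roofc',345,128)): print(n,at_z(c,u,v,0.03),at_z(c,u,v,.25))
E
```

```text
(500, 800, 3) (418, 770, 3)
body [0.60743567 0.23949719 0.03      ] [0.57109513 0.21953099 0.25      ]
tongue [0.44591196 0.22379266 0.03      ] [0.4395096  0.20673727 0.25      ]
roofc [ 0.83008846 -0.15844134  0.03      ] [ 0.75247957 -0.10465025  0.25      ]
```

View pics/c1.png

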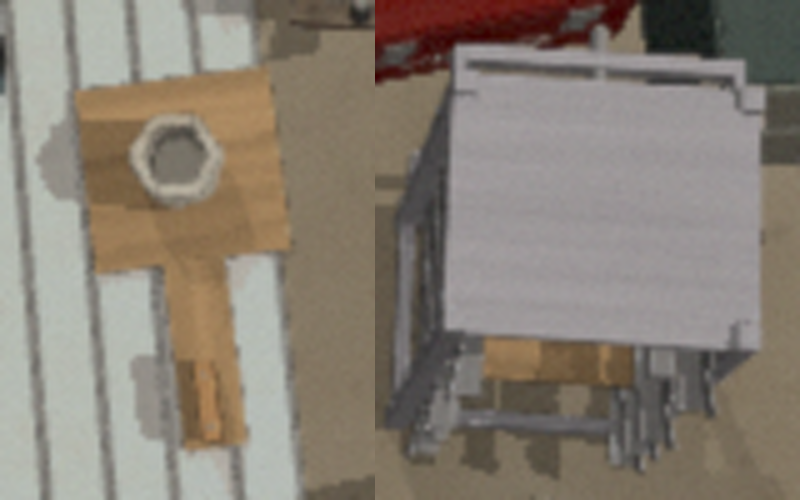

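View pics/c2.png

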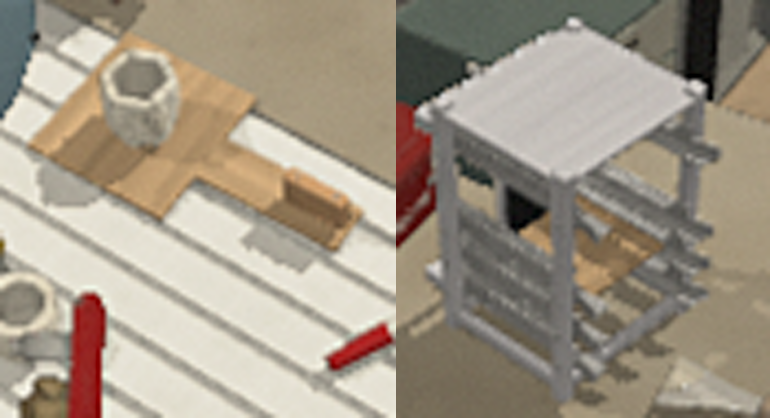

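The top crop shows the board corners at (76,92), (268,69), (290,249) and (98,272), with the tongue end at (183,449)-(245,443). The roof corners are front (443,332)/(760,349). The scene crop shows the same corners again, so I'll fit both objects from the two views.

```bash
cat > fit.py <<'E'
from h import *
from scipy.optimize import least_squares
T=lambda u,v,x0,y0,k:((u+.5)/k-.5+x0,(v+.5)/k-.5+y0)
tb=lambda u,v:T(u,v,185,165,5); tr=lambda u,v:T(u-375,v,305,90,5)
sb=lambda u,v:T(u,v,195,205,4.4); sr=lambda u,v:T(u-396,v,225,85,4.4)
ct,cs=cam('top'),cam('scene')
def pose(p,P): return R.from_euler('z',p[3]).apply(P)+p[:3]
def fit(obs,p0):
    f=lambda p:np.concatenate([(proj(c,pose(p,np.array(P)/1000))[0]-uv) for c,uv,P in obs])
    s=least_squares(f,p0,loss='soft_l1'); print(np.round(s.x,4),'res px',np.round(f(s.x),1)); return s.x
if __name__=='__main__':
    fl,fr,bl,br=(-60,63,6),(-60,-63,6),(60,63,6),(60,-63,6)
    board=[(ct,tb(76,92),bl),(ct,tb(268,69),br),(ct,tb(290,249),fr),(ct,tb(98,272),fl),(ct,tb(183,449),(-178,20,6)),(ct,tb(245,443),(-178,-20,6)),
     (cs,sb(28,147),bl),(cs,sb(128,30),br),(cs,sb(257,97),fr),(cs,sb(164,217),fl),(cs,sb(340,248),(-178,20,6)),(cs,sb(364,210),(-178,-20,6))]
    b=fit(board,[.6,.24,0,0])
    H=83.5
    rack=[(ct,tr(443,332),(-73,H,226)),(ct,tr(760,349),(-73,-H,226)),(cs,sr(565,183),(-73,H,226)),(cs,sr(704,92),(-73,-H,226))]
    r=fit(rack,[.77,-.1,0,0])
    for uv in (tr(455,88),tr(762,100)): print('back top',R.from_euler('z',-r[3]).apply(at_z(ct,*uv,r[2]+.226)-r[:3]))
    for uv in (sr(437,104),sr(573,25)): print('back sc',R.from_euler('z',-r[3]).apply(at_z(cs,*uv,r[2]+.226)-r[:3]))
    np.save('b.npy',b);np.save('r.npy',r)
    print('grip',pose(b,np.array([-.150,0,.027])),'pair3',pose(r,np.array([-.075,0,.1])))
E
python3 fit.py
```

```text
[0.6097 0.2408 0.003  0.1209] res px [-0.3 -0.3  0.2 -0.9  0.6 -0.1 -0.6  0.6  0.4  0.8  0.7  0.3 -0.4 -0.6
 -0.   0.2  0.3 -0.  -0.7  0.4 -0.8  0.7  0.4 -0.1]
[ 0.7503 -0.1222  0.0069 -0.0682] res px [-0.3 -0.2  0.2 -0.2 -0.1  0.7  0.7 -0.4]
back top [0.06233605 0.08022472 0.226     ]
back top [ 0.06396686 -0.08363878  0.226     ]
back sc [0.07117349 0.07527452 0.226     ]
back sc [ 0.06806705 -0.07978967  0.226     ]
grip [0.46081185 0.22273485 0.03001619] pair3 [ 0.67542792 -0.11712193  0.10693787]
```

```bash
python3 - <<'E'
from h import *
p=np.array(manip.current_tool_pos());q=R.from_quat(manip.current_tcp_rot())
f,cx,cy,e,r=cam('wrist')
tc=q.inv().apply(e-p); rc=q.inv()*r
print('cam in tcp',tc,'\n',rc.as_matrix().round(3))
np.savez('wc.npz',t=tc,r=rc.as_quat())
b=np.load('b.npy');rk=np.load('r.npy')
# tool orientations: z down, y along board y (yaw), or flipped
def down(yaw,flip=0): return R.from_euler('z',yaw)*R.from_euler('x',np.pi)*R.from_euler('z',np.pi*flip)
from fit import pose
for fl in (0,1):
    for nm,P,yaw in (('grasp',pose(b,np.array([-.150,0,.027-.019])),b[3]),('lift',pose(b,np.array([-.150,0,.2])),b[3]),
       ('front',pose(rk,np.array([-.12-.15-.06,0,.14])),rk[3]),('home',pose(rk,np.array([-.0-.15,0,.11])),rk[3]),('look',pose(rk,np.array([-.28,0,.2])),rk[3])):
        o=down(yaw,fl); s=manip.solve_ik(P,o.as_quat()); c=P+o.apply(tc)
        print(fl,nm,P.round(3),None if s is None else np.round(s,2),'cam',c.round(3),'fwd',o.apply(rc.as_matrix()[:,2]).round(2))
E
```

```text
cam in tcp [ 0.07533873 -0.0009414  -0.15836836] 
 [[-0.    -0.961 -0.278]
 [ 1.    -0.    -0.001]
 [ 0.001 -0.278  0.961]]
0 grasp [0.461 0.223 0.011] [ 0.03  0.66 -0.66  2.02  0.64  0.68 -2.5 ] cam [0.535 0.233 0.169] fwd [-0.28 -0.03 -0.96]
0 lift [0.461 0.223 0.203] [ 0.33  0.43 -1.03  1.91  0.43  1.05 -2.33] cam [0.535 0.233 0.361] fwd [-0.28 -0.03 -0.96]
0 front [ 0.421 -0.1    0.147] [ 0.8   0.26 -0.71  2.14  0.23  0.82 -1.69] cam [ 0.496 -0.104  0.305] fwd [-0.28  0.02 -0.96]
0 home [ 0.601 -0.112  0.117] [ 0.53  0.58 -0.52  1.74  0.35  0.92 -1.78] cam [ 0.676 -0.116  0.275] fwd [-0.28  0.02 -0.96]
0 look [ 0.471 -0.103  0.207] [ 0.79  0.26 -0.72  1.97  0.21  0.98 -1.67] cam [ 0.546 -0.107  0.365] fwd [-0.28  0.02 -0.96]
1 grasp [0.461 0.223 0.011] [ 0.05  0.67 -0.69  2.02  0.67  0.69  0.61] cam [0.386 0.213 0.169] fwd [ 0.28  0.03 -0.96]
1 lift [0.461 0.223 0.203] [ 0.48  0.59 -1.29  1.9   0.62  1.14  0.64] cam [0.386 0.213 0.361] fwd [ 0.28  0.03 -0.96]
1 front [ 0.421 -0.1    0.147] [ 1.15  0.41 -1.14  2.13  0.49  0.89  1.22] cam [ 0.346 -0.096  0.305] fwd [ 0.28 -0.02 -0.96]
1 home [ 0.601 -0.112  0.117] [ 0.83  0.75 -0.99  1.73  0.71  1.06  1.1 ] cam [ 0.525 -0.108  0.275] fwd [ 0.28 -0.02 -0.96]
1 look [ 0.471 -0.103  0.207] [ 1.13  0.42 -1.17  1.97  0.44  1.05  1.26] cam [ 0.396 -0.099  0.365] fwd [ 0.28 -0.02 -0.96]
```

```bash
cat >> h.py <<'E'
def down(yaw,flip=1,pitch=0): return R.from_euler('z',yaw)*R.from_euler('y',-pitch)*R.from_euler('x',np.pi)*R.from_euler('z',np.pi*flip)
E
python3 - <<'E'
from h import *
from fit import pose
rk=np.load('r.npy')
for t in (35,25,15):
    o=down(rk[3],1,np.radians(t)); P=pose(rk,np.array([-.30,0,.24]))
    s=manip.solve_ik(P,o.as_quat()); print(t,o.apply([0,0,1]),s)
    if s is not None: break
manip.move_pose(P,o.as_quat())
c=cam('wrist'); im=viewer.get_image('wrist')[:,:,::-1].copy(); cv2.imwrite('pics/w1.png',im); np.savez('w1.npz',e=c[3],r=c[4].as_quat())
print(c[3],manip.current_clock())
big=cv2.resize(im,None,fx=1.56,fy=1.56,interpolation=cv2.INTER_CUBIC)
# predicted tips
for z in (30,65,100,180):
    for y in (-66,66,-50,50):
        u=proj(c,pose(rk,np.array([-95,y,z])/1000))[0]; print(z,y,u.round(1)); cv2.circle(big,tuple(int(v) for v in u*1.56),2,(0,0,255),-1)
cv2.imwrite('pics/w1b.png',big)
E
```

```text
35 [ 0.57224295 -0.03908883 -0.81915204] None
25 [ 0.42163573 -0.02880114 -0.90630779] [ 0.80673834 -0.15137444 -0.53666291  2.31586661 -0.30657701  0.54492908
  1.99075762]
[ 0.31652249 -0.09196417  0.35899457] 2.1
30 -66 [215.7 218.5]
30 66 [296.7 218.3]
30 -50 [225.5 218.4]
30 50 [286.8 218.3]
65 -66 [213.3 235.1]
65 66 [299.1 234.9]
65 -50 [223.7 235. ]
65 50 [288.7 234.9]
100 -66 [210.5 253.8]
100 66 [301.8 253.6]
100 -50 [221.6 253.8]
100 50 [290.8 253.6]
180 -66 [202.8 307. ]
180 66 [309.7 306.8]
180 -50 [215.8 307. ]
180 50 [296.7 306.8]
```

View pics/w1b.png

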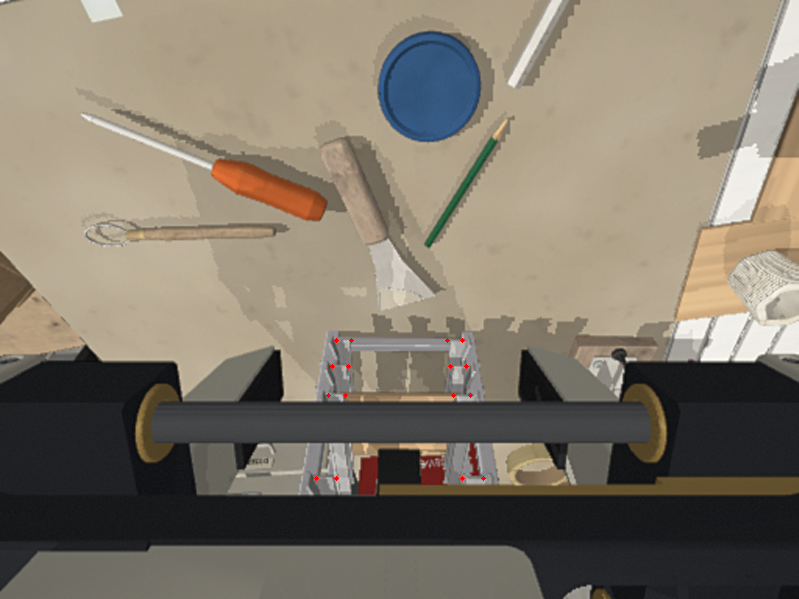

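This wrist view shows the rack's front between the fingers at around (400,420). The predicted ledge tips land close to the rails. I'll zoom in for the lateral and height offsets.

```bash
python3 - <<'E'
import cv2
im=cv2.imread('pics/w1.png')[205:318,190:320]
cv2.imwrite('pics/w1c.png',cv2.resize(im,None,fx=5,fy=5,interpolation=cv2.INTER_CUBIC))
E
```

```text
(no output)
```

View pics/w1c.png

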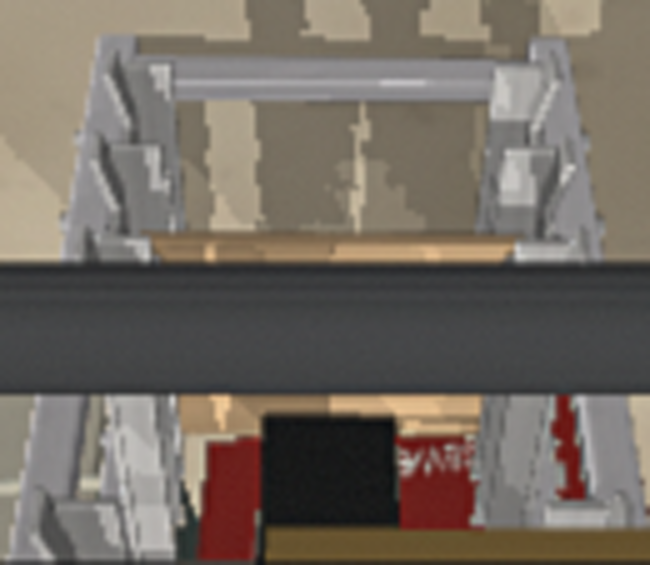

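The zoom shows the inner ledge-tip corners at these pixels:

| Pair | Left | Right |
|---|---|---|
| 1 | (174,68) | (492,68) |
| 2 | (160,147) | (500,148) |
| 3 | (150,240) | (518,243) |
| 4 | (118,502) | (548,505) |

I'll refine the rack pose with these, then grasp.

```bash
python3 - <<'E'
from h import *
from fit import *
w=np.load('w1.npz'); c0=cam('wrist'); cw=(c0[0],c0[1],c0[2],w['e'],R.from_quat(w['r']))
k=lambda u,v:((u+.5)/5-.5+190,(v+.5)/5-.5+205)
H=83.5
base=[(ct,tr(443,332),(-73,H,226)),(ct,tr(760,349),(-73,-H,226)),(cs,sr(565,183),(-73,H,226)),(cs,sr(704,92),(-73,-H,226))]
for h in (50,52):
    o=[(cw,k(*p),(-95,s*h,z)) for z,a,b in ((30,(174,68),(492,68)),(65,(160,147),(500,148)),(100,(150,240),(518,243)),(180,(118,502),(548,505))) for p,s in ((a,-1),(b,1))]
    fit(o,np.load('r.npy')); r=fit(base+o,np.load('r.npy'))
np.save('r2.npy',r)
E
```

```text
[ 0.7405 -0.1228  0.0127 -0.0797] res px [ 0.2 -1.6 -0.6 -1.2  1.1 -0.4 -0.2 -0.3  0.9  0.1 -1.7 -0.2  1.1  2.5
 -1.4  2.1]
[ 0.7487 -0.1228  0.0067 -0.0749] res px [-0.3  0.2  0.2  0.5  0.1  0.9  1.2 -0.1  1.  -0.6 -1.1 -0.5  2.   0.1
 -0.9  0.1  1.9  0.2 -2.4 -0.2  2.4  1.1 -2.5  0.6]
[ 0.7486 -0.1234  0.0065 -0.0798] res px [-0.3 -0.9 -0.  -0.5  0.6 -0.1  0.3  0.1  0.4 -0.  -1.1 -0.3  0.7  0.8
 -1.   0.5]
[ 0.7499 -0.123   0.0057 -0.0748] res px [-0.3 -0.1  0.2  0.2 -0.1  1.   0.9 -0.  -0.2 -0.6 -0.1 -0.4  0.7  0.2
  0.2  0.1  0.5  0.2 -1.3 -0.3  0.8  0.8 -1.1  0.3]
```

```bash
python3 - <<'E'
from h import *
from fit import pose
b=np.load('b.npy'); o=down(b[3]).as_quat()
P=pose(b,np.array([-.15,0,0])); 
manip.move_pose([P[0],P[1],.16],o)
c=cam('wrist'); im=viewer.get_image('wrist')[:,:,::-1].copy()
for q in ((-175,6,37),(-125,6,37),(-125,-6,37),(-175,-6,37),(-178,20,6),(-178,-20,6),(-60,63,6),(-60,-63,6)):
    u=proj(c,pose(b,np.array(q)/1000))[0]; cv2.circle(im,tuple(int(round(v)) for v in u),1,(0,0,255),-1)
cv2.imwrite('pics/w2.png',cv2.resize(im,None,fx=1.5,fy=1.5)); print(manip.current_force(),manip.current_wrist_torque(),manip.current_clock())
E
```

```text
[ 0.74876431 -0.58854669 -0.45197399] [ 0.09453044 -0.12266197  0.01780695] 3.4583
```

View pics/w2.png

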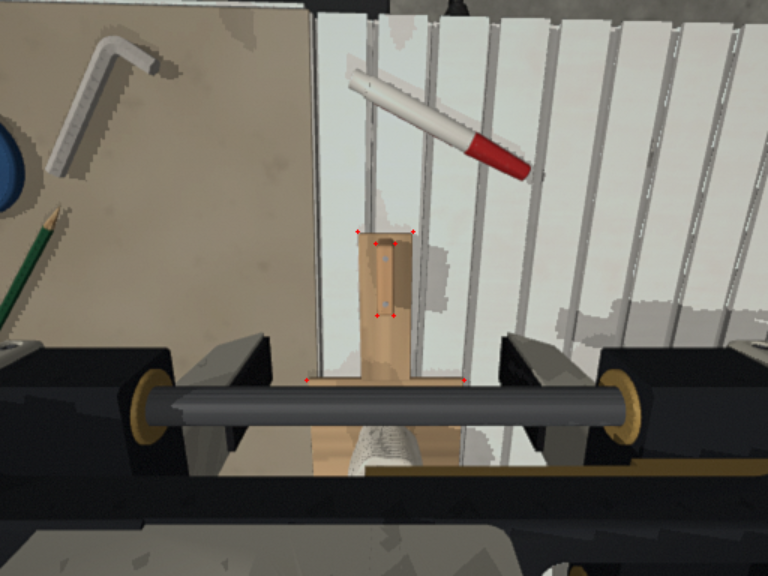

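The predicted points lie on the rib and tongue to within a pixel (rib centre at about (385,278)). I'll grasp, lift and carry to the rack front.

```bash
python3 - <<'E'
from h import *
from fit import pose
b=np.load('b.npy'); r=np.array([.7495,-.123,.006,-.0745]); np.save('r3.npy',r)
o=down(b[3]).as_quat(); P=pose(b,np.array([-.15,0,0]))
manip.servo_line([P[0],P[1],.0115],o,vel=.1)
f0=np.array(manip.current_force()); print(f0)
effector.close(f_grip=55); print('gap',manip.current_finger_gap(),manip.current_gripper_force())
manip.servo_line([P[0],P[1],.06],vel=.05); manip.sleep(.3)
print('F',np.array(manip.current_force())-f0,manip.current_wrist_torque())
manip.servo_line([P[0]-.02,P[1],.17],vel=.12)
Q=pose(r,np.array([-.335,0,.135])); 
manip.servo_line(Q,down(r[3]).as_quat(),vel=.12); manip.sleep(.5)
print(Q,manip.current_tool_pos(),manip.current_finger_gap(),manip.current_clock())
c=cam('wrist'); np.savez('w3.npz',e=c[3],r=c[4].as_quat())
for n in('wrist','top','scene'): cv2.imwrite(f'pics/{n}3.png',viewer.get_image(n)[:,:,::-1])
w=cv2.imread('pics/wrist3.png');t=cv2.imread('pics/top3.png');s=cv2.imread('pics/scene3.png')
z=lambda im,x,y,ww,h,k:cv2.resize(im[y:y+h,x:x+ww],None,fx=k,fy=k,interpolation=cv2.INTER_CUBIC)
cv2.imwrite('pics/m3.png',np.hstack([z(s,215,85,130,125,4),cv2.resize(w,(280,500))*0+0][:1]+[z(t,200,90,125,225,500/225)]))
E
```

```text
[-0.27336684  0.45567772  0.23699764]
gap 0.011533381209531806 54.99248921871185
F [ 0.22042345  0.55638964 -0.83543138] [0.11120748 0.07378993 0.04778301]
[ 0.41542924 -0.09806558  0.141     ] [ 0.41545109 -0.0980844   0.14101316] 0.011130710157705318 12.15
```

View pics/m3.png

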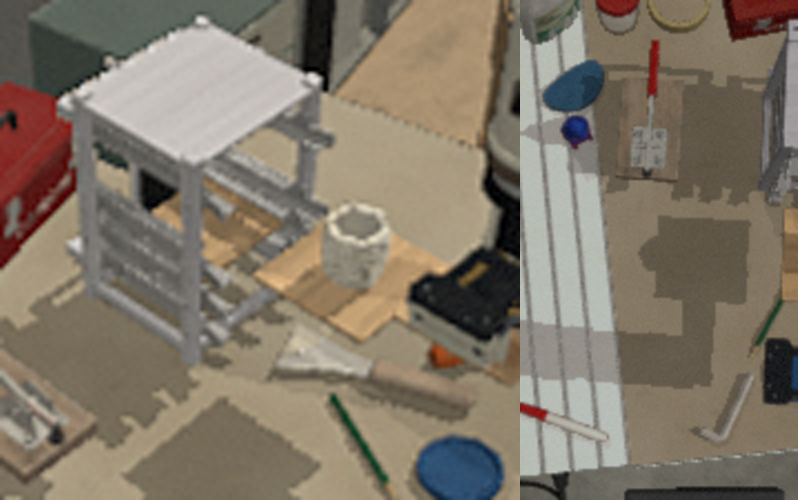

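The scene crop shows the board held level in front of pair 3, its +y edge running from (255,272) to (362,338). I'll compute the sag from those corners.

```bash
python3 - <<'E'
from h import *
from fit import pose,cs
from scipy.optimize import least_squares
k=lambda u,v:np.array([(u+.5)/4-.5+215,(v+.5)/4-.5+85])
G=np.array([.41545,-.0981,.141+.019]); yaw=-.0745
def bp(P,pitch,dz=0,roll=0,dy=0): # board pts mm -> world, rotate about grip point; pitch>0 sag
    return R.from_euler('z',yaw+dy).apply(R.from_euler('xy',[roll,pitch]).apply((np.array(P)-[-150,0,27-3.5+3])/1000))+G+[0,0,dz]
obs=[(k(255,272),(60,63,6)),(k(362,338),(-60,63,6))]
for pi in (0,.02,.04): print(pi,[(proj(cs,bp(P,pi))[0]-uv).round(1) for uv,P in obs])
f=lambda p:np.concatenate([proj(cs,bp(P,p[0],0,0,p[1]))[0]-uv for uv,P in obs])
s=least_squares(f,[0,0]); print(s.x,s.fun)
# automatic: board edges in top picture; wood mask vs predicted outline
E
```

```text
0 [array([-0.2, -0.1]), array([0.5, 0.2])]
0.02 [array([-0.2,  0.9]), array([0.5, 0.6])]
0.04 [array([-0.1,  1.9]), array([0.6, 1.1])]
[ 0.00545968 -0.00677962] [-0.05025965 -0.09416771  0.51468384  0.14875702]
```

```bash
python3 - <<'E'
from h import *
from fit import pose,ct,cs
r=np.load('r3.npy')
manip.servo_line(pose(r,np.array([-.335,0,.1155])),vel=.05)
manip.servo_line(pose(r,np.array([-.285,0,.1155])),vel=.04); manip.sleep(.3)
print(manip.current_tool_pos(),manip.current_force(),manip.current_clock())
for n in('top','scene'): cv2.imwrite(f'pics/{n}4.png',viewer.get_image(n)[:,:,::-1])
t=cv2.imread('pics/top4.png');s=cv2.imread('pics/scene4.png')
z=lambda im,x,y,ww,h,k:cv2.resize(im[y:y+h,x:x+ww],None,fx=k,fy=k,interpolation=cv2.INTER_CUBIC)
for P in ((60,63),(60,-63),(-60,63),(-60,-63)):
    for c in (ct,cs): print(P,proj(c,pose(r,np.array([P[0]-135,P[1],113])/1000))[0].round(1))
cv2.imwrite('pics/m4.png',np.hstack([z(t,305,140,80,115,5),z(s,240,115,80,115,5)]))
E
```

```text
[ 0.46520465 -0.10187712  0.12150866] [ 0.568246    0.4779953  -1.80432401] 14.5417
(60, 63) [318.9 167.5]
(60, 63) [267.3 150.4]
(60, -63) [362.2 170.1]
(60, -63) [290.4 133.8]
(-60, 63) [317.4 208.1]
(-60, 63) [293.5 166.6]
(-60, -63) [361.5 210.9]
(-60, -63) [316.4 148.6]
```

View pics/m4.png

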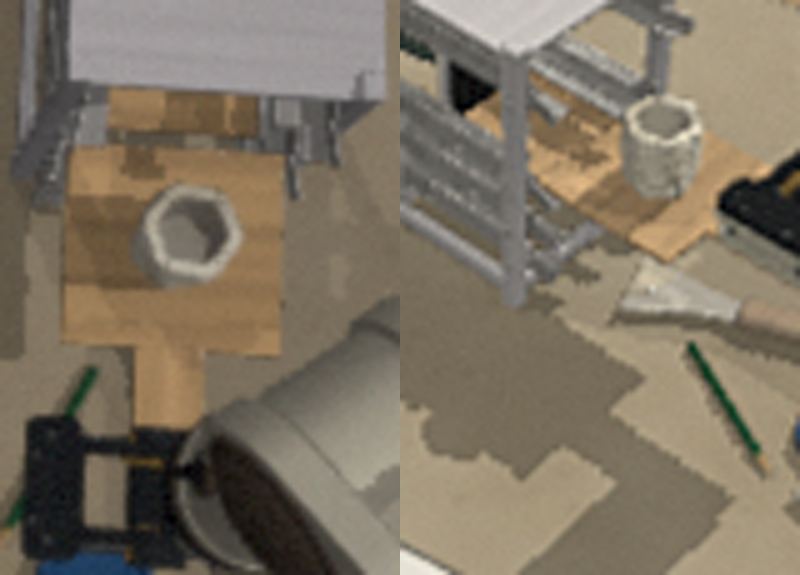

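Overlaying the prediction, the board's corners in the top crop, (67,147), (284,155), (63,345) and (280,355), sit about 0.7 px (up to 2 mm) toward +y. The scene agrees with the prediction, so I'll take out about 1 mm and lower gently onto the ledge ends.

```bash
cat >> h.py <<'E'
def F(n=12):
    a=[]
    for _ in range(n): a.append(np.r_[manip.current_force(),manip.current_wrist_torque()]); manip.sleep(.01)
    return np.mean(a,0)
def rackF(f,r): return np.r_[R.from_euler('z',-r[3]).apply(f[:3]),R.from_euler('z',-r[3]).apply(f[3:])]
E
python3 - <<'E'
from h import *
from fit import pose
r=np.load('r3.npy')
go=lambda x,y,z,v=.02:manip.servo_line(pose(r,np.array([x,y,z])),vel=v)
go(-.282,-.001,.1155); manip.sleep(.2); f0=rackF(F(30),r); np.save('f0.npy',f0); print(f0.round(2))
z=.1155
for i in range(14):
    z-=.001; go(-.282,-.001,z,.02); d=rackF(F(),r)-f0
    print(round(z,4),d.round(2),flush=True)
    if d[2]>1.0 or abs(d[4])>.2: break
print(manip.current_clock())
E
```

```text
[ 0.05  0.11 -1.57  0.11  0.06 -0.01]
0.1145 [-0.11 -0.27  0.22  0.01  0.    0.03]
0.1135 [0.21 0.27 0.02 0.   0.01 0.01]
0.1125 [ 0.08 -0.04 -0.24  0.01 -0.01  0.01]
0.1115 [-0.29 -0.52  1.16 -0.03 -0.15 -0.  ]
16.8
```

```bash
python3 - <<'E'
from h import *
from fit import pose
r=np.load('r3.npy'); f0=np.load('f0.npy')
go=lambda x,y,z,v=.02:manip.servo_line(pose(r,np.array([x,y,z])),vel=v)
x,y,z=-.282,-.001,.1115
while x<-.19:
    x+=.004; go(x,y,z,.04); d=rackF(F(),r)-f0
    print(round(x,4),round(z,4),d.round(2),flush=True)
    if d[2]>2: z+=.0005
    if d[2]<.2: z-=.0005
    if d[0]<-2.5 or abs(d[1])>3: print('stop');break
print(manip.current_clock())
E
```

```text
-0.278 0.1115 [ 0.38  0.03  0.6  -0.03 -0.28  0.  ]
-0.274 0.1115 [ 0.47 -0.51  1.03 -0.04 -0.29  0.01]
-0.27 0.1115 [ 0.57  0.03  1.11 -0.03 -0.32  0.02]
-0.266 0.1115 [ 0.48  0.06  1.08 -0.03 -0.31  0.01]
-0.262 0.1115 [ 0.54 -0.19  0.89 -0.04 -0.33  0.  ]
-0.258 0.1115 [ 0.35 -0.29  1.21 -0.03 -0.34  0.  ]
-0.254 0.1115 [ 0.81 -0.08  1.22 -0.02 -0.33  0.01]
-0.25 0.1115 [ 0.41  0.02  1.2  -0.04 -0.35  0.01]
-0.246 0.1115 [ 0.5  -0.19  1.33 -0.02 -0.36 -0.01]
-0.242 0.1115 [ 0.62 -0.06  1.41 -0.03 -0.36 -0.  ]
-0.238 0.1115 [ 0.61 -0.23  1.17 -0.03 -0.38  0.01]
-0.234 0.1115 [ 0.77 -0.08  1.23 -0.03 -0.37  0.01]
-0.23 0.1115 [ 0.67  0.03  1.36 -0.03 -0.37  0.02]
-0.226 0.1115 [ 0.71 -0.06  1.63 -0.02 -0.39  0.01]
-0.222 0.1115 [ 0.7  -0.42  1.83 -0.05 -0.39  0.02]
-0.218 0.1115 [ 0.7  -0.3   1.54 -0.04 -0.4   0.01]
-0.214 0.1115 [ 0.8  -0.21  1.61 -0.05 -0.39  0.01]
-0.21 0.1115 [ 0.61 -0.42  1.77 -0.02 -0.4   0.03]
-0.206 0.1115 [ 0.7  -0.33  1.78 -0.04 -0.38  0.04]
-0.202 0.1115 [ 0.65 -0.4   1.74 -0.04 -0.39  0.02]
-0.198 0.1115 [ 0.68 -0.22  2.12 -0.02 -0.36  0.03]
-0.194 0.112 [ 0.29 -0.38  1.06 -0.02 -0.24  0.01]
-0.19 0.112 [ 0.23 -0.    0.37 -0.01 -0.17  0.  ]
24.85
```

```bash
python3 - <<'E'
from h import *
from fit import pose
r=np.load('r3.npy'); f0=np.load('f0.npy')
go=lambda x,y,z,v=.02:manip.servo_line(pose(r,np.array([x,y,z])),vel=v)
x,y,z=-.19,-.001,.112
while x<-.143:
    x+=.001; go(x,y,z,.02); d=rackF(F(10),r)-f0
    print(round(x,4),d.round(2),flush=True)
    if d[0]<-4 or abs(d[0])>6 or abs(d[1])>3: print('stop');break
print(manip.current_clock(),manip.current_tool_pos(),pose(r,np.array([x,y,z])))
E
```

```text
-0.189 [ 0.25 -0.33  0.41 -0.02 -0.13  0.01]
-0.188 [ 0.25 -0.12  0.31 -0.   -0.12  0.02]
-0.187 [ 0.09 -0.01  0.52 -0.   -0.13  0.01]
-0.186 [ 0.25 -0.15  0.3  -0.01 -0.13  0.02]
-0.185 [-0.08 -0.23  0.53  0.01 -0.13  0.02]
-0.184 [-0.06 -0.03  0.54 -0.01 -0.12 -0.01]
-0.183 [-0.04 -0.13  0.22 -0.02 -0.12  0.01]
-0.182 [ 0.04  0.04  0.02 -0.01 -0.12 -0.  ]
-0.181 [ 0.07 -0.06  0.74  0.   -0.12 -0.01]
-0.18 [ 0.18  0.04  0.18 -0.   -0.12  0.02]
-0.179 [ 0.25 -0.07  0.49 -0.02 -0.11  0.01]
-0.178 [ 0.25 -0.32  0.52 -0.01 -0.11  0.02]
-0.177 [ 0.35 -0.25  0.44 -0.   -0.13  0.01]
-0.176 [ 0.19 -0.25  0.12  0.   -0.12  0.02]
-0.175 [ 0.24 -0.06  0.14 -0.03 -0.11  0.02]
-0.174 [ 0.3  -0.21  0.56 -0.01 -0.13  0.01]
-0.173 [ 0.54 -0.02  0.43 -0.02 -0.11  0.02]
-0.172 [-0.05 -0.13  0.31 -0.01 -0.13  0.01]
-0.171 [ 0.14 -0.04  0.24 -0.01 -0.13  0.03]
-0.17 [ 0.11 -0.05  0.29 -0.   -0.11  0.03]
-0.169 [ 0.23 -0.24  0.44 -0.   -0.12  0.01]
-0.168 [ 0.25 -0.17  0.27 -0.01 -0.13  0.01]
-0.167 [ 0.11 -0.27  0.75 -0.02 -0.11 -0.  ]
-0.166 [ 0.1  -0.15  0.2  -0.01 -0.13  0.  ]
-0.165 [ 0.3  -0.26  0.48  0.01 -0.13 -0.01]
-0.164 [ 0.29 -0.34  0.21 -0.   -0.14  0.01]
-0.163 [-0.1  -0.1   0.43 -0.01 -0.12  0.01]
-0.162 [ 0.3   0.11  0.59 -0.02 -0.1  -0.01]
-0.161 [-0.13 -0.29  0.64 -0.02 -0.11  0.01]
-0.16 [-0.21  0.09  0.47 -0.02 -0.08  0.01]
-0.159 [-0.21 -0.19  0.17 -0.02 -0.09  0.01]
-0.158 [-0.03 -0.13  0.62  0.   -0.05  0.02]
-0.157 [-0.11 -0.13  0.38 -0.03 -0.05  0.  ]
-0.156 [-0.77 -0.15  0.65 -0.    0.06 -0.  ]
-0.155 [-5.18 -0.16  2.52  0.01  0.81 -0.03]
stop
36.5167 [ 0.59390378 -0.11231169  0.11774416] [ 0.59485551 -0.11246041  0.118     ]
```

```bash
python3 - <<'E'
from h import *
from fit import pose
r=np.load('r3.npy'); f0=np.load('f0.npy')
go=lambda x,y,z,v=.02:manip.servo_line(pose(r,np.array([x,y,z])),vel=v)
x,y,z=-.155,-.001,.112
for i in range(5):
    d=rackF(F(20),r)-f0; print(round(z,4),d.round(2),flush=True)
    if d[2]>4: break
    z-=.0005; go(x,y,z,.01)
print(manip.current_clock(),manip.current_tool_pos())
E
```

```text
0.112 [-5.09 -0.19  2.1   0.    0.79 -0.02]
0.1115 [-6.35 -0.27  4.72 -0.03  0.98 -0.04]
37.1 [ 0.59388873 -0.1122983   0.11762209]
```

```bash
python3 - <<'E'
from h import *
from fit import pose
r=np.load('r3.npy')
go=lambda x,y,z,v=.02:manip.servo_line(pose(r,np.array([x,y,z])),vel=v)
go(-.155,-.001,.1119,.01); a={n:viewer.get_image(n) for n in('top','scene','wrist')}
effector.open_jaws(); manip.sleep(.3)
b={n:viewer.get_image(n) for n in('top','scene','wrist')}
for n in b: cv2.imwrite(f'pics/{n}5a.png',a[n][:,:,::-1]); cv2.imwrite(f'pics/{n}5b.png',b[n][:,:,::-1])
c=cam('wrist'); u=proj(c,pose(r,np.array([-.18,0,.137])))[0].astype(int); print(u)
g=lambda im:cv2.cvtColor(im,cv2.COLOR_RGB2GRAY).astype(np.float32)
y0=max(u[1]-50,0); sl=np.s_[y0:u[1]+40,u[0]-30:u[0]+30]
print('wrist shift',cv2.phaseCorrelate(g(a['wrist'])[sl],g(b['wrist'])[sl]))
print(F().round(2),manip.current_finger_gap(),manip.current_clock())
np.savez('w5.npz',e=c[3],r=c[4].as_quat())
z=lambda im,x,y,ww,h,k:cv2.resize(im[y:y+h,x:x+ww],None,fx=k,fy=k,interpolation=cv2.INTER_CUBIC)
w=[z(x['wrist'][:,:,::-1],u[0]-45,y0-40,90,135,4) for x in(a,b)]
go(-.155,-.001,.20,.1); go(-.30,-.001,.22,.15); manip.sleep(.3)
s=viewer.get_image('scene')[:,:,::-1]; s=cv2.resize(z(s,230,90,80,135,4),(320,540))
cv2.imwrite('pics/m5.png',np.hstack([w[1][:540,60:300],w[0][:540,60:300],s])); print(manip.current_clock())
E
```

```text
[256 214]
wrist shift ((0.0034394639187773635, -1.245500359019161), 0.5902981072885018)
[ 0.24 -0.21  0.19  0.1  -0.13 -0.  ] 0.09187891579105928 39.375
41.8833
```

View pics/m5.png

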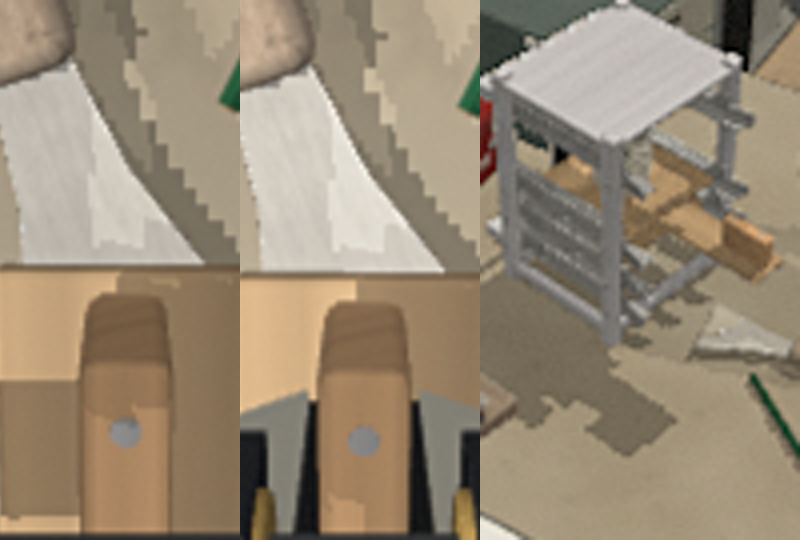

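The left panel is after opening and the middle one before: the rib's -x end moved from about row 305 to 298 (4x zoom). Part of that may be the arm springing forward by its 1 mm lag. The scraper is static, so I'll use it to separate the two.

```bash
python3 - <<'E'
from h import *
g=lambda n:cv2.imread(f'pics/{n}.png',0).astype(np.float32)
def shift(n1,n2,y0,y1,x0,x1):
    t=g(n1)[y0:y1,x0:x1]; W=np.eye(2,3,dtype=np.float32)
    cc,W=cv2.findTransformECC(t,g(n2)[y0:y1,x0:x1],W,cv2.MOTION_TRANSLATION,(3,100,1e-5)); return W[:,2].round(2),round(cc,3)
w=np.load('w5.npz'); print(w['e'])
a,b='wrist5a','wrist5b'
print('scraper',shift(a,b,130,188,226,276)); print('bench',shift(a,b,30,120,150,360))
print('rib',shift(a,b,196,230,244,272))
# expected parallax ratio per mm of camera advance
f=cam('wrist')[0]; ez=w['e'][2]
for n,z in(('bench',0.0),('ribtop',.142)): print(n,f/(ez-z)/1000*.96,'px/mm')
for n,(y0,y1,x0,x1) in {'top':(168,185,320,360),'scene':(120,150,262,290)}.items(): print(n,shift(n+'5a',n+'5b',y0,y1,x0,x1))
E
```

```text
[ 0.51971281 -0.10591837  0.27624923]
scraper (array([ 0.06, -1.46], dtype=float32), 0.966)
bench (array([ 0.14, -1.44], dtype=float32), 0.959)
rib (array([ 0.26, -2.23], dtype=float32), 0.767)
bench 0.9938902786392858 px/mm
ribtop 2.0451619841511812 px/mm
top (array([ 0.48, -0.05], dtype=float32), 0.927)
scene (array([-0.2 , -0.11], dtype=float32), 0.98)
```

The static bench shifted 1.4 px and the rib 2.2 px. An arm advance of 1 to 1.4 mm would shift the rib 2.5 to 2.9 px if the board had stayed still. So the board held its position against the stop, and the robot is clear of it.

```bash
python3 - <<'E'
from bench import manip
print(manip.hand_in(),manip.current_clock())
E
```

```text
the job is handed in; nothing more can be done
the job is handed in; nothing more can be done
```

The board sits on rail pair 3, pushed home against the firm stop (about 5 N contact felt) and released; the camera check showed no slip back, and I handed the job in at about 42 s with the arm clear.

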